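Mount a specimen slab on the viewing stage

ROBOT

A 7-joint arm with a two-finger parallel gripper is mounted at the origin on the work surface. World frame = base frame: x ahead of the robot, y to its left, z up, the work surface at z = 0. Lengths are in m, angles in rad, forces in N, time in s.
With the tool pointing down it reaches from about 0.4 to 0.9 m from the base axis. Payload 5.5 kg.
Tool frame: the origin (TCP) lies midway between the tips of the shut fingers; the grasp point (between the pads) lies 19 mm behind it (arm.grip_depth is the distance from the TCP to the grasp point, in m); z points along the fingers, y is the direction in which the jaws open and shut (so a half turn about z gives the same grasp; the last joint's range is limited). The gripper opens to 92 mm and grips with 3 to 60 N. Pads are 19 mm wide; open, the fingers measure 130 mm over their backs; the gripper's body (75 mm by 190 mm) begins 47 mm behind the grasp point.
Start: joints at [-0.86, 0.501, -0.427, 1.55, 0.221, 1.138, -0.21], TCP at [0.281, 0.586, 0.227] pointing down, gripper open.
Joint ranges: [-2.88, 2.88], [-0.31, 2.03], [-1.54, 1.56], [0.2, 2.42], [-1.41, 4.55], [0.19, 2.02], [-2.57, 2.57]. Speed limits (rad/s): [2.57, 2.57, 3.14, 3.14, 3.14, 3.14, 3.14].

INTERFACE

Orientations are given as a rotation vector (axis times angle).
In Python, from cell import arm, optics, ticket gives the robot as it stands. The module is installed in compiled form; this text tells all that it offers.
- The arm moves only by the shell command python3 -m handwheel 'ROWS' [FORCE]. ROWS is JSON, a list of rows, each a list of 5 numbers: the gripper command: -1 is shut, 1 is fully open, values between are in proportion, then the shift along the tool's x, y, z in mm, then the turn about the tool's z in rad. In form: [[gripper, tx, ty, tz, roll], ...]. A call has 1 to 12 rows; each row shifts and turns the commanded pose from where the row before left it, along the tool's axes as they then stand; what a row does not reach is not made up. A row lasts 1/12 s, in which the tool goes at most 41.7 mm and 7.16 degrees, less where a joint would pass 70% of its speed; a pose out of reach is approached as far as the arm can. A call is refused whole if a number of a shift passes 41.7 or a number of a turn 0.125, either way. A call with a gripper value outside its range is refused whole. The fingers move at their own pace and stop on an object; FORCE is the grip in N (left out, the last holds). Time passes only in rows, so rows that do not move let the fingers close. It gives the time, the measured TCP pose, the force and the opening at its end, in the units of the state.
- arm.sense(): the state, without advancing time (a new reading comes with each control period).
- optics.read_camera(name): name is "scene" or "top" or "wrist"; returns the picture (480x640x3 uint8, blue, green, red); there is no depth.
- optics.camera_params(name): a dict with "K" (3x3 intrinsics, pixels), "position" and "rotation" of the camera in the world. Camera axes: x right, y down, z forward; pixel columns grow to the right and rows downward; lengths in m; the calibration is good to about 2 mm. A picture is of the moment at which its call begins: read the wrist's pose just before it. camera_params takes no time and is no camera call; for the wrist camera it gives the pose at the moment of the call.
- ticket.hand_in(): hands the job in, once; it reports no verdict.
The state is a dict: "time": time; "joint_positions": joint angles; "joint_vel": joint speeds; "tau": joint torques, N m; "ee_pos": TCP position; "tcp_rot": TCP orientation; "wrist_force": force on the tool from outside, world axes, zero at the start; "wrist_torque": the same for the moment, N m; "width": finger opening in m.
Only numpy, scipy, OpenCV 4.12 (cv2) and the standard library are available. Lean on these libraries where they do the work, as an engineer would, in place of code of your own. Each camera call takes 0.05 s, during which the arm holds its last target. There are 200 camera calls.

TASK

Take the amber specimen slab out of the wooden rack, lay it flat on the table and let go, then pick it up again and set it gently, lying flat along it and centred, on the lit bed of the viewing stage. Then turn the black ball knob until the yellow retaining bar points straight along the middle of the slab, just above it. Turn it by the ball only, never push the bar itself, and leave the other things standing where they are.

Things in the scene. Friction and masses are not known exactly. Their poses are not given: they have to be found in the camera images.
- amber_slab_mid (a point): centre of the amber (orange) resin slab with a green leaf in it, a loose rigid block 120 x 24 x 64 mm, about 0.15 to 0.3 kg. Its x is the 120 mm length, y the 24 mm thickness, z the 64 mm width. It starts on its long edge (z up) in one of the rack's two slots, centre 38 mm above the table, the upper 44 mm standing clear of the slot's walls. Either face may be up when it lies flat (y then vertical, centre 12 mm above what it lies on)
- amber_slab: the same slab; its origin is the middle of the long edge it stands on at first, 32 mm below its centre along z; same axes
- blue_slab_mid (a point): centre of the blue slab, same size and pose, in the rack's other slot 70 mm away (which slot varies); to be left alone
- rack: fixed wooden rack, 130 (x) x 160 (y) x 26 mm high, origin at the middle of its underside. Two slots run along its x at y = +35 and -35 mm; slot floor 6 mm up, side walls 8 mm thick up to 26 mm, 28 mm clear between them, open at the ends
- stage_bed (a point): middle of the top of the stage's lit bed, 30 mm above the table, fixed. The bed is 50 mm wide (its x) and runs along its y, so the slab (64 mm wide) overhangs it by 7 mm on either side. A lug 6 mm high stands at each end of the bed, inner faces at y = +65 and -65 mm: the slab's length goes between them along y. The base plate under it is 110 mm wide and 12 mm high, and reaches from y = -100 to +150 mm. The knob's post stands at y = +100 mm
- stage: the grey viewing stage that carries the lit bed and the knob, fixed; origin on the table, 30 mm straight below the bed's middle, same axes as the bed
- ball (a point): centre of the polished black ball knob, 44 mm across, 105 mm above the table, on the upright axis at x = 0, y = +100 mm of the stage bed. It is slippery (friction about 0.35): held more than some 6 mm above or below its centre the fingers slide off. It turns against about 0.1 N m of friction and stays where it is left. Below the ball: a neck 14 mm thick, then the yellow bar, its top 63 mm above the table
- knob (a joint): angle of the ball knob and of the yellow bar fixed to it, rad, growing anticlockwise seen from above. 0: the bar points straight along the bed (to its -y), over the slab's middle line. It starts swung aside at 1.1 to 1.45 and can go from -0.5 to 1.6; no stop or click at 0
- clip_tip (a point): end of the yellow flat retaining bar, on its top (63 mm above the table). The bar is 16 mm wide, 5 mm thick, and reaches 80 mm from the knob's axis along this point's own -y; its underside passes 4 mm over a slab lying on the bed
- mug: white mug, 90 mm high, 76 mm across, leave alone; origin under its middle
- jar: green glass jar with a lid, 70 mm high, 60 mm across, leave alone; origin under its middle
- slide_box: white plastic box 100 x 70 x 30 mm, leave alone; origin under its middle

How it is judged:
On the way, in this order (a step that is already met when the one before it is completed fails the run):
1. the amber slab lies flat on the table, let go ((angle between amber_slab_mid's own y axis and vertical below 0.12 rad or angle between amber_slab_mid's own y axis and vertical above 3.0216 rad) and contact force between amber_slab and the arm below 0.05 N and contact force between amber_slab and the fingers below 0.05 N and height (world z) of amber_slab_mid below 0.016 m), for 0.2 s.
2. the amber slab lies on the bed of the stage, let go, the yellow bar still swung aside ((angle between amber_slab_mid's own y axis and vertical below 0.12 rad or angle between amber_slab_mid's own y axis and vertical above 3.0216 rad) and contact force between amber_slab and the arm below 0.05 N and contact force between amber_slab and the fingers below 0.05 N and x of amber_slab_mid in the frame of stage_bed between -0.01 and 0.01 m and y of amber_slab_mid in the frame of stage_bed between -0.007 and 0.007 m and z of amber_slab_mid in the frame of stage_bed between 0.009 and 0.015 m and angle between the x axis of amber_slab and the y axis of stage_bed, either way round below 0.12 rad and value of joint knob above 0.6 rad), for 0.2 s.
3. the yellow bar points along the slab (value of joint knob between -0.15 and 0.15 rad), for 0.2 s.
At the end, for the whole second after the job is handed in: The amber slab lies flat (within 7 degrees) on the bed, its centre within 10 mm of the bed's middle across and 7 mm along, its length along the bed within 7 degrees; the yellow bar points along the bed within 0.15 rad; everything let go and at rest (all of step 3 and (angle between amber_slab_mid's own y axis and vertical below 0.12 rad or angle between amber_slab_mid's own y axis and vertical above 3.0216 rad) and contact force between amber_slab and the arm below 0.05 N and contact force between amber_slab and the fingers below 0.05 N and x of amber_slab_mid in the frame of stage_bed between -0.01 and 0.01 m and y of amber_slab_mid in the frame of stage_bed between -0.007 and 0.007 m and z of amber_slab_mid in the frame of stage_bed between 0.009 and 0.015 m and angle between the x axis of amber_slab and the y axis of stage_bed, either way round below 0.12 rad and linear speed of amber_slab below 0.01 m/s); the robot touches nothing.
It fails at once if the yellow bar is pushed by the robot (contact force between knob_c3 and the arm above 1.5 N or contact force between knob_c3 and the fingers above 1.5 N).
It fails at once if the yellow bar is pushed with the slab (contact force between knob_c3 and amber_slab above 4 N).
It fails at once if the slab is let go more than 15 mm above the bed of the stage ((contact force between amber_slab and the arm below 0.05 N and contact force between amber_slab and the fingers below 0.05 N) and z of amber_slab_mid in the frame of stage_bed above 0.027 m and horizontal distance between amber_slab_mid and stage_bed below 0.06 m).
It fails at once if the blue slab is moved more than 15 mm (distance of blue_slab_mid from where it was at the start of the episode above 0.015 m).
It fails at once if the mug, the jar or the white box is moved more than 20 mm (distance of any of mug, jar, slide_box from where it was at the start of the episode above 0.02 m).
It also fails if it takes over 58 s, if anything falls off the work surface, if the arm or the gripper's body presses on something with over 40 N, if the wrist force passes 120 N, or if a joint passes its speed limit or range.

## Working session

There is one attempt and no reset: what is moved stays moved. The work goes in short steps, Python scripts to look and compute and a shell command to move; the robot and the scene stay as the last step left them, time stands still between calls to the robot, and variables do not carry over. Pictures are saved under pics/ and viewed, about 8 in all and at most 12, crops included, and the job is handed in when it is done.

```bash
mkdir -p pics
python3 - <<'E'
from cell import arm,optics
import cv2
for n in("scene","top"):
    cv2.imwrite(f"pics/{n}0.png",optics.read_camera(n)); p=optics.camera_params(n); print(n,p)
s=arm.sense(); print(s['time'],s['ee_pos'],s['tcp_rot'],s['width'])
E
```

```text
scene {'K': array([[614.25827927,   0.        , 321.39064528],
       [  0.        , 614.25827927, 244.40074024],
       [  0.        ,   0.        ,   1.        ]]), 'position': array([1.0183379 , 0.63005751, 0.96447937]), 'rotation': array([-0.76602415, -2.62498621,  1.05465487])}
top {'K': array([[571.17691394,   0.        , 316.86920742],
       [  0.        , 571.17691394, 245.5931305 ],
       [  0.        ,   0.        ,   1.        ]]), 'position': array([ 0.45379609, -0.07111809,  1.27137988]), 'rotation': array([-2.19967774,  2.14201932, -0.12661094])}
0.1 [0.2812382  0.58530213 0.22579314] [-6.97440395e-01 -3.06277196e+00  2.67346515e-03] 0.09208899216830341
```

View pics/top0.png

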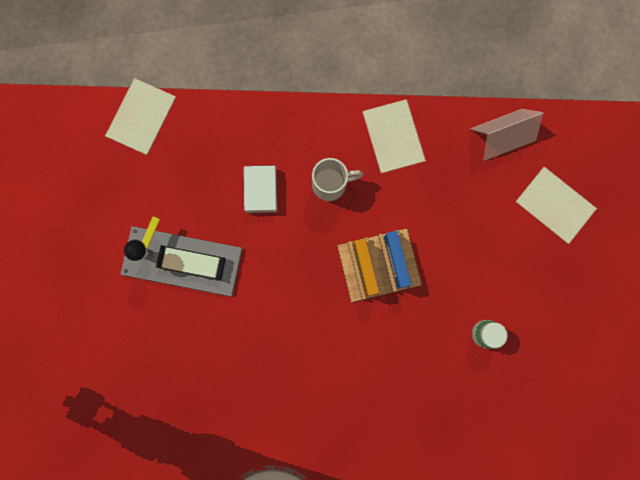

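View pics/scene0.png

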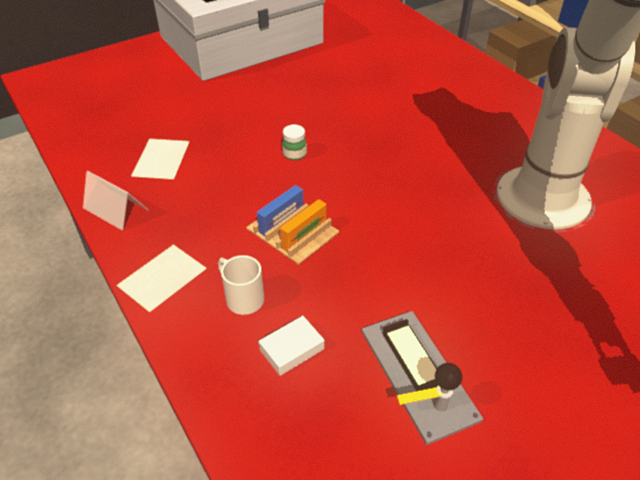

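Top view: the rack is at about (380,265) with amber in its left slot and blue in its right. The stage is at (190,262), with the ball at (135,250) and the bar swung up to (155,220). I'll enlarge both.

```bash
cat > h.py <<'E'
import numpy as np,cv2
from scipy.spatial.transform import Rotation as R
from cell import arm,optics
def w(n,uv,z,p=None):
    p=p or optics.camera_params(n)
    r=R.from_rotvec(p['rotation']) if np.size(p['rotation'])==3 else R.from_matrix(p['rotation'])
    d=r.apply(np.linalg.inv(p['K'])@[*uv,1]); c=p['position']
    return c+d*(z-c[2])/d[2]
def px(n,X,p=None):
    p=p or optics.camera_params(n)
    r=R.from_rotvec(p['rotation']) if np.size(p['rotation'])==3 else R.from_matrix(p['rotation'])
    q=p['K']@r.inv().apply(np.array(X)-p['position']); return q[:2]/q[2]
def st():
    s=arm.sense(); r=R.from_rotvec(s['tcp_rot']).as_matrix()
    print('t',s['time'],'p',s['ee_pos'].round(4),'x',r[:,0].round(3),'y',r[:,1].round(3),'z',r[:,2].round(3),'w',round(s['width'],4),'F',np.round(s['wrist_force'],1),'q',np.round(s['joint_positions'],2)); return s,r
E
python3 - <<'E'
from h import *
im=cv2.imread('pics/top0.png')
a=cv2.resize(im[205:305,110:250],None,fx=5,fy=5,interpolation=cv2.INTER_CUBIC)
b=cv2.resize(im[220:310,325:435],None,fx=5,fy=5,interpolation=cv2.INTER_CUBIC)
cv2.imwrite('pics/c1.png',a);cv2.imwrite('pics/c2.png',b)
st()
E
```

```text
t 0.1 p [0.2812 0.5853 0.2258] x [-0.901  0.433  0.   ] y [ 0.433  0.901 -0.002] z [-0.001 -0.002 -1.   ] w 0.0921 F [-0.4  1.  -0.2] q [-0.86  0.5  -0.43  1.55  0.22  1.14 -0.21]
```

View pics/c1.png

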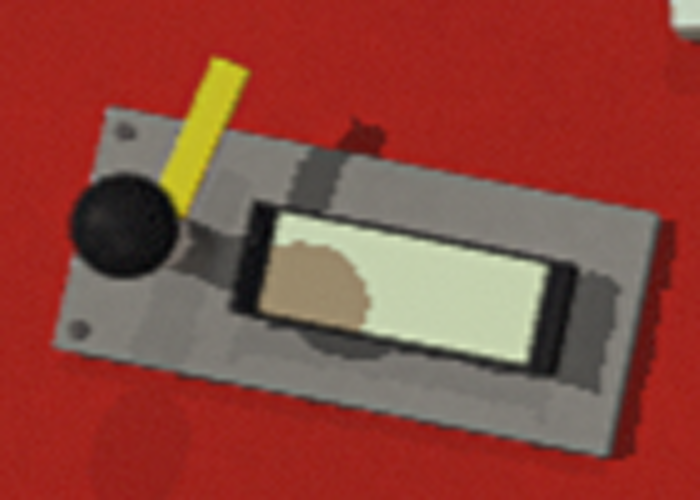

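View pics/c2.png

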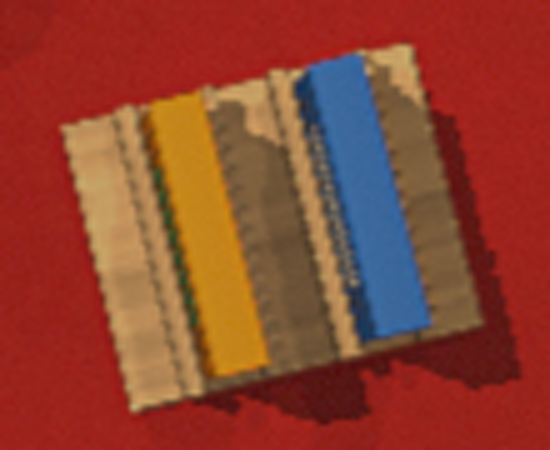

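The stage corners in the first crop are (107,108), (658,213), (610,457) and (55,347), with the ball at (124,226). The amber slab's top-edge corners in the second crop are (147,101), (203,93), (268,368) and (212,378).

Run:
```python
from h import *
A=lambda q:(110+(q[0]+.5)/5-.5,205+(q[1]+.5)/5-.5)
B=lambda q:(325+(q[0]+.5)/5-.5,220+(q[1]+.5)/5-.5)
P=[w('top',A(q),.012) for q in[(107,108),(658,213),(610,457),(55,347)]]
P=np.array(P)[:,:2]
d=lambda a,b:np.linalg.norm(a-b)
print('plate',P.round(4).tolist(),d(P[0],P[1]),d(P[1],P[2]),d(P[2],P[3]),d(P[3],P[0]))
yb=(P[0]+P[3])/2-(P[1]+P[2])/2; yb/=np.linalg.norm(yb); xb=np.array([yb[1],-yb[0]])
c=P.mean(0)-.025*yb
print('bed from plate',c,'y',yb,np.arctan2(yb[1],yb[0]),'x',xb)
L=np.array([w('top',A(q),.036) for q in[(253,200),(578,264),(556,375),(232,311)]])[:,:2]
print('bed from lugs',L.mean(0),d(L[0],L[1]),d(L[1],L[2]))
b=w('top',A((124,226)),.105)[:2]; print('ball',b,'pred',c+.1*yb)
t=w('top',A((230,64)),.063)[:2]-b; print('bar',t,np.linalg.norm(t), 'knob',np.arctan2(*(t@np.array([xb,-yb]).T)))
S=np.array([w('top',B(q),.07) for q in[(147,101),(203,93),(268,368),(212,378)]])[:,:2]
u=(S[0]+S[1]-S[2]-S[3])/2
print('amber',S.mean(0),np.linalg.norm(u),d(S[0],S[1]),np.arctan2(u[1],u[0]))
S=np.array([w('top',B(q),.07) for q in[(312,65),(360,55),(430,323),(375,337)]])[:,:2]
print('blue',S.mean(0))
K=np.array([w('top',B(q),.026) for q in[(62,126),(410,45),(482,325),(132,410)]])[:,:2]
u=(K[0]+K[1]-K[2]-K[3])/2
print('rack',K.mean(0),d(K[0],K[1]),d(K[1],K[2]),np.arctan2(u[1],u[0]))
print('box',w('top',(260,189),.03),'mug',w('top',(330,175),.09),'jar',w('top',(494,335),.07))
def s(n,q,z):return w(n,q,z).round(4)
print('scene ball',s('scene',(448,376),.105))
```

```text
plate [[0.6211, 0.3316], [0.5809, 0.0858], [0.4728, 0.1025], [0.5145, 0.348]] 0.24908562602655587 0.10938672482123908 0.2489942001830573 0.1077652588833084
bed from plate [0.54320136 0.19230566] y [0.16448773 0.98637913] 1.405557686951032 x [ 0.98637913 -0.16448773]
bed from lugs [0.54316674 0.1909104 ] 0.14392286250640557 0.04884698664025952
ball [0.56024191 0.29200095] pred [0.55965013 0.29094357]
bar [ 0.07439496 -0.02780135] 0.0794199280357786 knob 1.378405046685419
amber [ 0.54134597 -0.1859879 ] 0.1195635598997907 0.02403970594027058 0.24840865677404617
blue [ 0.56010345 -0.25412945]
rack [ 0.54908499 -0.21831256] 0.1577782376593064 0.12666859610612027 0.2615743194982006
box [0.70923517 0.04730078 0.03      ] mug [ 0.73104861 -0.10472259  0.09      ] jar [ 0.40516088 -0.45565512  0.07      ]
scene ball [0.5598 0.2927 0.105 ]
```

```bash
cat >> h.py <<'E'
def go(X,ang=None):
    "tool-frame shift to X after turning the jaws to world angle ang (mod pi)"
    s,r=st(); a=np.arctan2(r[1,1],r[0,1]); roll=0
    if ang is not None:
        roll=-((ang-a+np.pi/2)%np.pi-np.pi/2); r=r@R.from_rotvec([0,0,roll]).as_matrix()
    print('jaw',a.round(4),'roll',round(roll,4),'shift mm',(r.T@(np.array(X)-s['ee_pos'])*1000).round(1))
E
python3 -m handwheel '[[1,0,0,0,-0.117],[1,0,0,0,-0.117],[1,0,0,0,-0.117],[1,0,0,0,-0.117],[1,0,0,0,-0.117],[1,0,0,0,-0.117]]'
python3 -c "
from h import *
go([.541,-.1855,.2],1.826)"
```

```text
time: 0.6
ee_pos: [0.2813, 0.5855, 0.2261]
tcp_rot: [0.407, -3.114, 0.001]
wrist_force: [-0.5, 0.2, 0.2]
width: 0.0918
t 0.6 p [0.2813 0.5855 0.2261] x [-0.966 -0.257  0.001] y [-0.257  0.966 -0.001] z [-0.001 -0.001 -1.   ] w 0.0918 F [-0.5  0.2  0.2] q [-0.76  0.53 -0.57  1.55  0.3   1.16  0.44]
jaw 1.8308 roll 0.0048 shift mm [ -56.7 -811.6   26.8]
```

```bash
python3 -m handwheel '[[1,-2.4,-34,0,0],[1,-2.4,-34,0,0],[1,-2.4,-34,0,0],[1,-2.4,-34,0,0],[1,-2.4,-34,0,0],[1,-2.4,-34,0,0],[1,-2.4,-34,0,0],[1,-2.4,-34,0,0],[1,-2.4,-34,0,0],[1,-2.4,-34,0,0],[1,-2.4,-34,0,0],[1,-2.4,-34,0,0]]' >/dev/null
python3 -m handwheel '[[1,-2.4,-34,0,0],[1,-2.4,-34,0,0],[1,-2.4,-34,0,0],[1,-2.4,-34,0,0],[1,-2.4,-34,0,0],[1,-2.4,-34,0,0],[1,-2.4,-34,0,0],[1,-2.4,-34,0,0],[1,-2.4,-34,0,0],[1,-2.4,-34,0,0],[1,-2.4,-34,0,0],[1,0,0,0,0]]'
python3 -c "
from h import *
go([.541,-.1855,.2],1.826)"
```

```text
time: 2.6
ee_pos: [0.532, -0.1656, 0.2262]
tcp_rot: [0.384, -3.118, 0.006]
wrist_force: [-0.7, -1.1, 0.1]
width: 0.0919
t 2.6 p [ 0.532  -0.1656  0.2262] x [-0.97  -0.243  0.001] y [-0.243  0.97  -0.004] z [ 0.    -0.004 -1.   ] w 0.0919 F [-0.7 -1.1  0.1] q [ 0.4   0.31 -0.18  1.8   0.07  1.04  2.01]
jaw 1.816 roll -0.01 shift mm [ -3.7 -21.4  26.3]
```

```bash
python3 -m handwheel '[[0.09,-3.7,-21.4,0,-0.01],[0.09,0,0,30,0],[0.09,0,0,30,0],[0.09,0,0,30,0],[0.09,0,0,0,0],[0.09,0,0,0,0],[0.09,0,0,0,0]]'
python3 - <<'E'
from h import *
go([.541,-.1855,.036],1.826)
p=optics.camera_params('wrist'); cv2.imwrite('pics/w1.png',optics.read_camera('wrist'))
print(px('wrist',[.541,-.1855,.07],p))
E
```

```text
time: 3.18
ee_pos: [0.5412, -0.1768, 0.1379]
tcp_rot: [-0.414, 3.113, -0.0]
wrist_force: [0.0, -0.5, 0.5]
width: 0.0517
t 3.1833 p [ 0.5412 -0.1768  0.1379] x [-0.965 -0.261 -0.001] y [-0.261  0.965 -0.   ] z [ 0.001 -0.    -1.   ] w 0.0517 F [ 0.  -0.5  0.5] q [ 0.41  0.43 -0.17  1.84  0.1   0.87  2.02]
jaw 1.8353 roll 0.0093 shift mm [  2.5  -8.3 101.9]
[307.43340912 248.84751324]
```

View pics/w1.png

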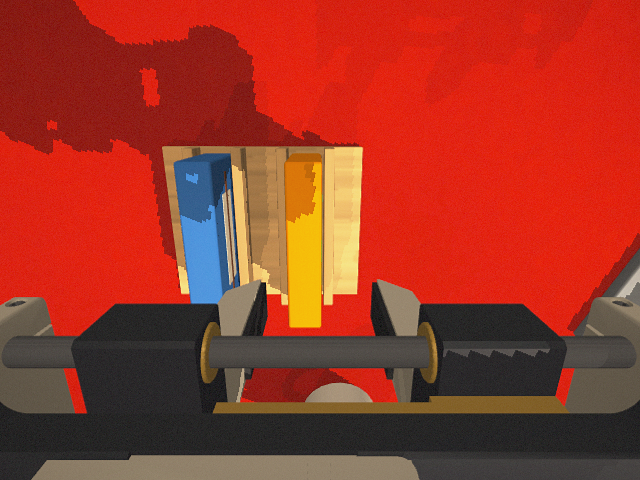

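The wrist view shows the amber slab's top from (287,163) to (322,327), centred near (305,245). The prediction was (307,249), so they agree to about 2 mm.

```bash
python3 -m handwheel '[[0.09,2.5,-9.3,0,0.009],[0.09,0,0,0,0],[0.09,0,0,25,0],[0.09,0,0,25,0],[0.09,0,0,25,0],[0.09,0,0,27,0],[0.09,0,0,0,0],[0.09,0,0,0,0]]' 
python3 -m handwheel '[[-1,0,0,0,0],[-1,0,0,0,0],[-1,0,0,0,0],[-1,0,0,0,0],[-1,0,0,0,0],[-1,0,0,0,0]]' 30
python3 -c "
from h import *
go([.541,-.1855,.036],1.826)"
```

```text
time: 3.9
ee_pos: [0.5396, -0.1867, 0.0344]
tcp_rot: [0.399, -3.114, -0.001]
wrist_force: [0.6, 0.2, 0.8]
width: 0.0501
time: 4.4
ee_pos: [0.5414, -0.1868, 0.036]
tcp_rot: [-0.399, 3.114, -0.001]
wrist_force: [-0.9, 0.3, 5.7]
width: 0.0241
t 4.4 p [ 0.5414 -0.1868  0.036 ] x [-0.968 -0.252 -0.002] y [-0.252  0.968 -0.001] z [ 0.002 -0.001 -1.   ] w 0.0241 F [-0.9  0.3  5.7] q [ 0.4   0.59 -0.15  1.88  0.13  0.68  2.  ]
jaw 1.8258 roll -0.0002 shift mm [ 0.   1.4 -0. ]
```

```bash
python3 -m handwheel '[[-1,0,0,-20,0],[-1,0,0,-25,0],[-1,0,0,-25,0],[-1,8,28,0,0],[-1,9,31,0,0],[-1,9,31,0,0],[-1,9,31,0,0],[-1,9,31,0,0],[-1,0,0,0,0],[-1,0,0,20,0],[-1,0,0,20,0],[-1,0,0,20,0]]' 
python3 -m handwheel '[[-1,0,0,5,0],[-1,0,0,4,0],[-1,0,0,0,0],[-1,0,0,0,0]]'
python3 -c "
from h import *
go([.46,-.05,.031],1.826)"
```

```text
time: 5.4
ee_pos: [0.46, -0.0505, 0.0446]
tcp_rot: [-0.401, 3.114, -0.001]
wrist_force: [-0.5, -0.6, -2.8]
width: 0.024
time: 5.73
ee_pos: [0.4601, -0.0506, 0.0363]
tcp_rot: [-0.399, 3.115, -0.0]
wrist_force: [0.1, -0.3, -0.8]
width: 0.0237
t 5.7333 p [ 0.4601 -0.0506  0.0363] x [-0.968 -0.252 -0.001] y [-0.252  0.968 -0.   ] z [ 0.001 -0.    -1.   ] w 0.0237 F [ 0.1 -0.3 -0.8] q [ 0.21  0.45 -0.19  2.15  0.15  0.55  1.74]
jaw 1.8259 roll -0.0001 shift mm [-0.1  0.6  5.3]
```

```bash
python3 -m handwheel '[[-1,0,0,2,0],[-1,0,0,0,0],[-1,0,0,0,0]]'|grep -E 'pos|force'
python3 -m handwheel '[[-1,0,0,2,0],[-1,0,0,0,0],[-1,0,0,0,0]]'|grep -E 'pos|force'
python3 -m handwheel '[[-1,0,0,1,0],[-1,0,0,0,0],[-1,0,0,0,0]]'|grep -E 'pos|force'
```

```text
ee_pos: [0.46, -0.0506, 0.0343]
wrist_force: [0.2, -0.3, -2.0]
ee_pos: [0.4595, -0.0505, 0.0317]
wrist_force: [0.1, 0.0, -1.4]
ee_pos: [0.4595, -0.0504, 0.0306]
wrist_force: [0.1, -0.8, -1.9]
```

```bash
python3 -m handwheel '[[-1,0,0,0.7,0],[0.1,0,0,0,0],[0.1,0,0,0,0],[0.1,0,0,0,0],[0.1,0,0,-15,0],[0.1,0,0,-25,0],[0.1,0,0,-15,0],[-1,0,-25,0,0],[-1,0,-28,0,0],[-1,0,0,0,0],[-1,0,0,0,0],[-1,0,0,0,0]]'
python3 - <<'E'
from h import *
go([.46,-.05,.052],1.826)
p=optics.camera_params('wrist'); cv2.imwrite('pics/w2.png',cv2.hconcat([cv2.resize(optics.read_camera(n),(400,300)) for n in('wrist','scene')]))
E
```

```text
time: 7.48
ee_pos: [0.4726, -0.1014, 0.0849]
tcp_rot: [0.399, -3.116, -0.001]
wrist_force: [-0.3, 0.8, 0.3]
width: 0.022
t 7.4833 p [ 0.4726 -0.1014  0.0849] x [-0.968 -0.252  0.   ] y [-0.252  0.968  0.001] z [-0.  0. -1.] w 0.022 F [-0.3  0.8  0.3] q [ 0.32  0.39 -0.19  2.08  0.11  0.68  1.88]
jaw 1.8255 roll -0.0005 shift mm [-0.8 52.9 32.9]
```

View pics/w2.png

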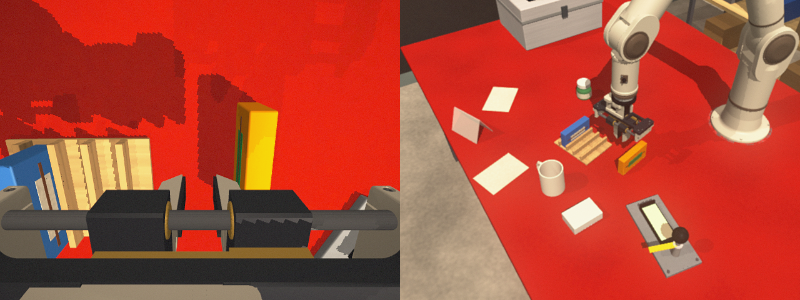

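The slab stands upright on the table, clear of everything. Next I tip it over with the shut fingers.

```bash
python3 -m handwheel '[[-1,0,0,16,0],[-1,0,0,17,0],[-1,0,9,0,0],[-1,0,9,0,0],[-1,0,4,0,0],[-1,0,6,0,0],[-1,0,6,0,0],[-1,0,6,0,0],[-1,0,6,0,0],[-1,0,6,0,0],[-1,0,4,0,0],[-1,0,0,0,0]]'
python3 -m handwheel '[[-1,0,0,0,0],[-1,0,0,0,0],[-1,0,0,0,0],[1,0,0,-40,0],[1,0,0,-40,0],[1,0,0,-40,0],[1,0,0,0,0],[1,0,0,0,0]]'
python3 - <<'E'
from h import *
go([.45,-.01,.11],1.826)
p=optics.camera_params('wrist'); cv2.imwrite('pics/w3.png',cv2.hconcat([cv2.resize(optics.read_camera(n),(400,300)) for n in('wrist','scene')]))
cv2.imwrite('pics/t3.png',optics.read_camera('top'))
E
```

```text
time: 8.58
ee_pos: [0.4589, -0.0461, 0.0526]
tcp_rot: [-0.403, 3.115, 0.001]
wrist_force: [-0.1, 0.1, -0.5]
width: 0.0004
time: 9.25
ee_pos: [0.4608, -0.0481, 0.1743]
tcp_rot: [-0.398, 3.111, -0.002]
wrist_force: [-0.4, -0.5, -1.0]
width: 0.0289
t 9.25 p [ 0.4608 -0.0481  0.1743] x [-0.968 -0.252 -0.005] y [-0.252  0.968 -0.002] z [ 0.005 -0.001 -1.   ] w 0.0289 F [-0.4 -0.5 -1. ] q [ 0.25  0.21 -0.23  2.06  0.06  0.87  1.81]
jaw 1.8253 roll -0.0007 shift mm [ 1.2 39.8 64.2]
```

View pics/w3.png

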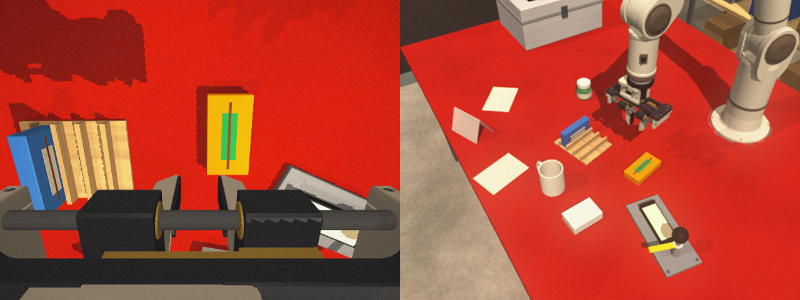

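The slab lies flat with its leaf up, at about (230,133) in the wrist view. I'll measure its top face in the full-resolution wrist and scene images.

Run:
```python
from h import *
p=optics.camera_params('wrist'); im=optics.read_camera('wrist')
for n,im in(('wrist',im),('scene',optics.read_camera('scene'))):
    h=cv2.cvtColor(im,cv2.COLOR_BGR2HSV); m=cv2.inRange(h,(14,120,60),(90,255,255))
    m=cv2.morphologyEx(m,cv2.MORPH_CLOSE,np.ones((15,15)))
    c=[k for k in cv2.findContours(m,0,2)[0] if cv2.contourArea(k)>600]
    for k in c:
        q=cv2.approxPolyDP(cv2.convexHull(k),4 if n=='wrist' else 3,True)[:,0]; print(n,cv2.contourArea(k),q.tolist())
        W=np.array([w(n,x,.024,p if n=='wrist' else None) for x in q]);print(W.round(4).tolist())
```

```text
wrist 5116.5 [[545, 413], [189, 412], [194, 402], [407, 322], [532, 396]]
[[0.6011, 0.2387, 0.024], [0.6959, -0.129, 0.024], [0.6815, -0.1258, 0.024], [0.5337, 0.0602, 0.024], [0.5841, 0.2158, 0.024]]
wrist 13372.0 [[210, 303], [104, 332], [29, 213], [26, 200], [198, 198]]
[[0.5617, -0.1285, 0.024], [0.6196, -0.224, 0.024], [0.5145, -0.2968, 0.024], [0.5032, -0.2995, 0.024], [0.4636, -0.1551, 0.024]]
wrist 9092.0 [[403, 157], [395, 284], [329, 284], [329, 156]]
[[0.3855, 0.0057, 0.024], [0.4981, 0.0361, 0.024], [0.5138, -0.0237, 0.024], [0.4004, -0.0545, 0.024]]
scene 605.5 [[436, 372], [442, 392], [438, 397], [399, 404], [397, 394], [411, 378]]
[[0.5291, 0.2432, 0.024], [0.5462, 0.2796, 0.024], [0.5582, 0.2834, 0.024], [0.6227, 0.258, 0.024], [0.614, 0.241, 0.024], [0.574, 0.229, 0.024]]
scene 1594.5 [[394, 243], [417, 258], [399, 280], [379, 295], [361, 282], [358, 274]]
[[0.3993, -0.0499, 0.024], [0.3853, 0.0104, 0.024], [0.4535, 0.038, 0.024], [0.5104, 0.0477, 0.024], [0.521, 0.0013, 0.024], [0.5139, -0.0194, 0.024]]
scene 2401.0 [[338, 231], [298, 263], [247, 227], [306, 204], [330, 219]]
[[0.4797, -0.1439, 0.024], [0.601, -0.1105, 0.024], [0.6402, -0.2608, 0.024], [0.4929, -0.2549, 0.024], [0.4739, -0.1846, 0.024]]
scene 943.5 [[638, 96], [639, 146], [603, 125], [623, 103]]
[[-0.5125, -0.1382, 0.024], [-0.3246, 0.0105, 0.024], [-0.3207, -0.0984, 0.024], [-0.4491, -0.1377, 0.024]]
scene 3936.5 [[562, 0], [563, 29], [537, 83], [485, 52], [490, 0]]
[[-0.7912, -0.6655, 0.024], [-0.6344, -0.5188, 0.024], [-0.3261, -0.3355, 0.024], [-0.3224, -0.5443, 0.024], [-0.5823, -0.7981, 0.024]]
```

```bash
python3 -m handwheel '[[1,1,20,30,-0.006],[1,0,20,30,0],[1,0,0,30,0],[1,0,0,30,0],[1,0,0,20,0],[1,0,0,0,0],[1,0,0,0,0],[1,0,0,0,0]]'
python3 - <<'E'
from h import *
go([.4495,-.009,.004],1.832)
E
```

```text
time: 10.17
ee_pos: [0.4478, -0.0091, 0.0323]
tcp_rot: [0.409, -3.115, -0.0]
wrist_force: [0.2, -0.7, -0.0]
width: 0.0919
t 10.1667 p [ 0.4478 -0.0091  0.0323] x [-0.966 -0.258  0.   ] y [-0.258  0.966  0.   ] z [-0.  0. -1.] w 0.0919 F [ 0.2 -0.7 -0. ] q [ 0.14  0.45 -0.21  2.18  0.17  0.53  1.63]
jaw 1.832 roll 0.0 shift mm [-1.7 -0.4 28.3]
```

```bash
python3 -m handwheel '[[1,-1.7,0,15,0],[1,0,0,13,0],[1,0,0,0,0],[-1,0,0,0,0],[-1,0,0,0,0],[-1,0,0,0,0],[-1,0,0,0,0],[-1,0,0,0,0],[-1,0,0,0,0],[-1,0,0,-20,0],[-1,0,0,-35,0],[-1,0,0,-35,0]]' 30
python3 -m handwheel '[[-1,0,0,0,0.124],[-1,0,0,0,0.124],[-1,0,0,0,0.124],[-1,0,0,0,0.124],[-1,0,0,0,0.124],[-1,0,0,0,0.124],[-1,0,0,0,0.124],[-1,0,0,0,0.124],[-1,0,0,0,0.124],[-1,0,0,0,0.124],[-1,0,0,0,0.124],[-1,0,0,0,0.124]]' >/dev/null
python3 -m handwheel '[[-1,0,0,0,0.124],[-1,0,0,0,0.124],[-1,0,0,0,0.124],[-1,0,0,0,0.124],[-1,0,0,0,0],[-1,0,0,0,0]]'
python3 - <<'E'
from h import *
go([.5432,.1918,.1],-.165)
E
```

```text
time: 11.17
ee_pos: [0.4473, -0.0086, 0.094]
tcp_rot: [0.409, -3.111, -0.001]
wrist_force: [0.5, 0.2, -1.6]
width: 0.0636
time: 12.67
ee_pos: [0.4489, -0.0086, 0.0939]
tcp_rot: [-2.379, -2.051, 0.001]
wrist_force: [0.1, -0.3, -1.3]
width: 0.0632
t 12.6667 p [ 0.4489 -0.0086  0.0939] x [ 0.147  0.989 -0.   ] y [ 0.989 -0.147 -0.001] z [-0.001 -0.    -1.   ] w 0.0632 F [ 0.1 -0.3 -1.3] q [-0.19  0.32  0.17  2.16 -0.09  0.67 -0.11]
jaw -0.1479 roll 0.0171 shift mm [213.2  60.1  -6.2]
```

```bash
python3 -m handwheel '[[-1,20,6,0,0.017],[-1,30,8.6,0,0],[-1,30,8.6,0,0],[-1,30,8.6,0,0],[-1,30,8.6,0,0],[-1,30,8.6,0,0],[-1,30,8.6,0,0],[-1,13,2.5,0,0],[-1,0,0,0,0],[-1,0,0,0,0],[-1,0,0,0,0]]'
python3 - <<'E'
from h import *
go([.5432,.1918,.034],-.165)
im=optics.read_camera('wrist')
cv2.imwrite('pics/w4.png',im)
E
```

```text
time: 13.58
ee_pos: [0.5432, 0.1895, 0.0935]
tcp_rot: [2.401, 2.026, -0.003]
wrist_force: [-1.1, -0.1, -1.3]
width: 0.0634
t 13.5833 p [0.5432 0.1895 0.0935] x [ 0.168  0.986 -0.002] y [ 0.986 -0.168 -0.001] z [-0.002 -0.001 -1.   ] w 0.0634 F [-1.1 -0.1 -1.3] q [-0.48  0.5   0.12  1.86 -0.08  0.79 -0.48]
jaw -0.1687 roll -0.0037 shift mm [ 2.4 -0.3 59.5]
```

View pics/w4.png

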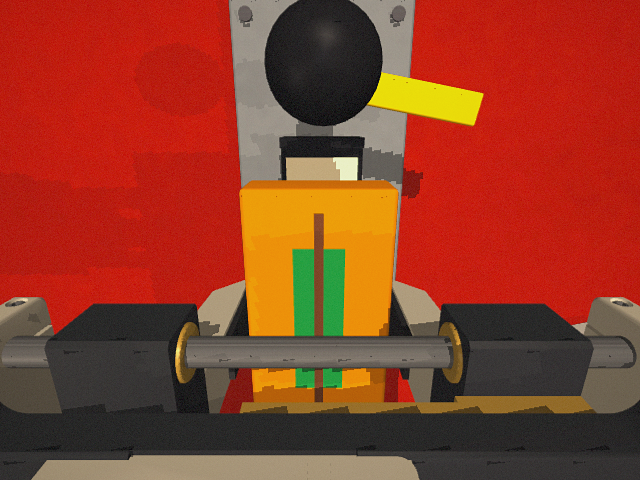

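The slab's far top edge runs from (241,192) to (397,192). The far lug's outer top edge is at row 138, columns 280–363, and the ball is at (323,60). I'll check these against the bed estimate.

Run:
```python
from h import *
yb=np.array([.1645,.9864]);xb=np.array([.9864,-.1645]);c=np.array([.5432,.1918])
f=lambda q,z:[round(float(((w('wrist',q,z)[:2]-c)@v)*1000),1) for v in(xb,yb)]
print('slab end L,R (bed mm)',f((241,192),.1135),f((397,192),.1135))
print('lug outer top',f((280,138),.036),f((363,138),.036))
print('ball',f((323,60),.105))
s,_=st(); print('tcp',[((s['ee_pos'][:2]-c)@v*1000).round(1) for v in(xb,yb)])
```

```text
slab end L,R (bed mm) [-28.8, 54.6] [31.8, 54.4]
lug outer top [-21.2, 71.4] [27.1, 71.3]
ball [3.1, 102.2]
t 13.6333 p [0.5433 0.1891 0.0936] x [ 0.169  0.986 -0.002] y [ 0.986 -0.169 -0.001] z [-0.001 -0.001 -1.   ] w 0.0638 F [ 0.2 -0.5 -1.5] q [-0.48  0.5   0.13  1.86 -0.08  0.79 -0.48]
tcp [np.float64(0.5), np.float64(-2.6)]
```

```bash
python3 -m handwheel '[[-1,4.8,1,0,0],[-1,0,0,0,0],[-1,0,0,15,0],[-1,0,0,15,0],[-1,0,0,10,0],[-1,0,0,0,0],[-1,0,0,0,0]]'
python3 - <<'E'
from h import *
yb=np.array([.1645,.9864]);xb=np.array([.9864,-.1645]);c=np.array([.5432,.1918])
im=optics.read_camera('wrist'); s,_=st(); print('tcp',[((s['ee_pos'][:2]-c)@v*1000).round(1) for v in(xb,yb)])
cv2.imwrite('pics/w5.png',cv2.hconcat([im[80:420,200:440],cv2.resize(optics.read_camera('scene')[290:450,340:500],(340,340),interpolation=2)]))
E
```

```text
time: 14.22
ee_pos: [0.5452, 0.1954, 0.0535]
tcp_rot: [-2.401, -2.025, 0.002]
wrist_force: [0.2, 0.7, -1.5]
width: 0.0634
t 14.2667 p [0.546  0.1957 0.0542] x [ 0.168  0.986 -0.   ] y [ 0.986 -0.168 -0.   ] z [-0. -0. -1.] w 0.0639 F [-0.3  0.8 -1.5] q [-0.48  0.57  0.12  1.86 -0.09  0.71 -0.48]
tcp [np.float64(2.1), np.float64(4.3)]
```

View pics/w5.png

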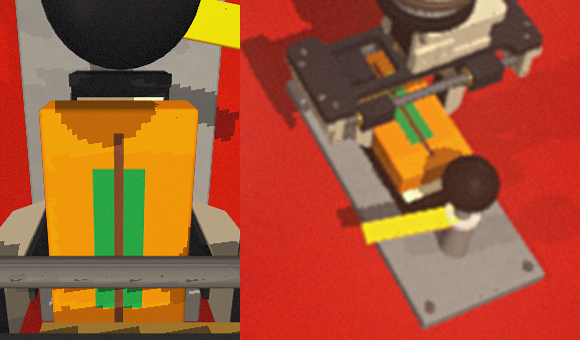

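Run:
```python
from h import *
yb=np.array([.1645,.9864]);xb=np.array([.9864,-.1645]);c=np.array([.5432,.1918])
f=lambda q,z:[round(float(((w('wrist',q,z)[:2]-c)@v)*1000),1) for v in(xb,yb)]
C=optics.camera_params('wrist')['position'];print('cam',[(C[:2]-c)@xb,(C[:2]-c)@yb,C[2]])
print('slab end L,R top',f((240,188),.0742),f((397,188),.0742),'bottom',f((241,180),.0502),f((396,180),.0502))
print('lug outer top',f((270,152),.036),f((371,152),.036),'lug inner top',f((272,170),.036))
```

```text
cam [np.float64(0.003172247901460132), np.float64(0.08756207374525407), np.float64(0.21114395210247844)]
slab end L,R top [-27.4, 63.2] [33.6, 63.0] bottom [-32.0, 62.6] [38.2, 62.4]
lug outer top [-20.2, 73.8] [28.4, 73.7] lug inner top [-19.6, 65.2]
```

```bash
python3 -m handwheel '[[-1,-2.2,0.5,0,0],[-1,0,0,8,0],[-1,0,0,6,0],[-1,0,0,0,0],[-1,0,0,0,0]]'|grep -E 'pos|force'
python3 -m handwheel '[[-1,0,0,3,0],[-1,0,0,0,0],[-1,0,0,0,0]]'|grep -E 'pos|force'
python3 -m handwheel '[[-1,0,0,1.5,0],[-1,0,0,0,0],[-1,0,0,0,0]]'|grep -E 'pos|force'
python3 -m handwheel '[[-1,0,0,1,0],[-1,0,0,0,0],[-1,0,0,0,0]]'|grep -E 'pos|force'
```

```text
ee_pos: [0.5452, 0.1934, 0.0393]
wrist_force: [-0.6, -0.0, -1.8]
ee_pos: [0.5458, 0.1936, 0.0369]
wrist_force: [-0.4, 0.2, -1.9]
ee_pos: [0.5459, 0.1936, 0.0355]
wrist_force: [0.6, -0.2, -1.8]
ee_pos: [0.5461, 0.1937, 0.0348]
wrist_force: [-0.5, -0.4, 1.9]
```

Contact is felt at TCP z = 0.0348 (force up to +1.9 N), so I release, rise and look.

```bash
python3 -m handwheel '[[0.7,0,0,0,0],[0.7,0,0,0,0],[0.7,0,0,0,0],[1,0,0,0,0],[1,0,0,-20,0],[1,0,0,-35,0],[1,0,0,-35,0],[1,-20,0,-30,0],[1,-30,0,0,0],[1,0,0,0,0],[1,0,0,0,0]]'
python3 - <<'E'
from h import *
go([.5602,.2920,.16])
im=optics.read_camera('wrist'); 
cv2.imwrite('pics/w6.png',im)
E
```

```text
time: 16.4
ee_pos: [0.5377, 0.1421, 0.1552]
tcp_rot: [2.404, 2.021, 0.001]
wrist_force: [-0.6, -0.4, -1.1]
width: 0.0916
t 16.4 p [0.5377 0.1421 0.1552] x [ 0.172  0.985 -0.   ] y [ 0.985 -0.172  0.001] z [ 0.001 -0.    -1.   ] w 0.0916 F [-0.6 -0.4 -1.1] q [-0.43  0.39  0.15  1.87 -0.07  0.89 -0.42]
jaw -0.1727 roll 0 shift mm [151.5  -3.6  -4.8]
```

View pics/w6.png

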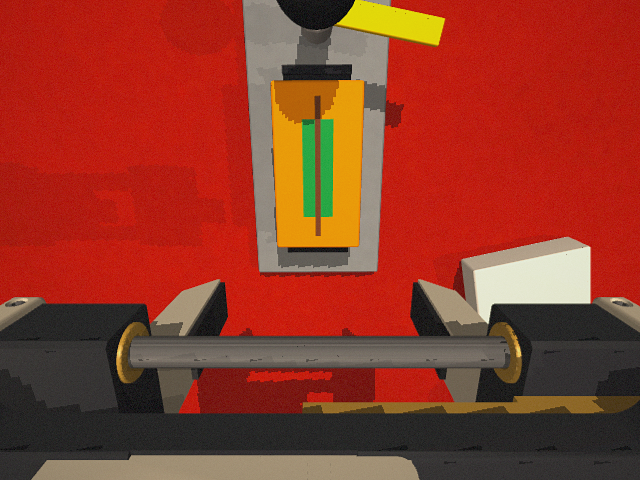

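The slab lies on the bed between the lugs, its top-face corners at (271,80), (364,81), (360,247) and (277,247). The lugs' outer edges are at row 65 (columns 283–352) and row 252 (columns 288–349).

Run:
```python
from h import *
yb=np.array([.1645,.9864]);xb=np.array([.9864,-.1645]);c=np.array([.5432,.1918])
f=lambda q,z:np.array([float(((w('wrist',q,z)[:2]-c)@v)*1000) for v in(xb,yb)]).round(1)
S=np.array([f(q,.054) for q in[(271,80),(364,81),(360,247),(277,247)]]);print('slab',S.tolist(),S.mean(0))
L=np.array([f(q,.036) for q in[(283,65),(352,65),(288,252),(349,252)]]);print('lug',L.tolist(),L.mean(0))
B=np.array([f(q,.012) for q in[(260,271),(378,271)]]);print('plate end',B.tolist())
```

```text
slab [[-28.6, 61.4], [33.4, 60.5], [34.5, -57.0], [-29.3, -56.7]] [2.5  2.05]
lug [[-21.9, 73.0], [26.7, 72.7], [-22.7, -67.6], [27.7, -67.8]] [2.45  2.575]
plate end [[-51.2, -94.9], [56.8, -95.3]]
```

Measured against the lugs, the slab is centred to within 1 mm. The wrist camera and TCP agree, and they put the ball near (0.562, 0.292).

```bash
python3 -m handwheel '[[1,20,0,-10,0],[1,30,0,0,0],[1,30,0,0,0],[1,30,0,0,0],[1,30,0,0,0],[1,12,-1,0,0],[1,0,0,0,0],[1,0,0,0,0]]'
python3 - <<'E'
from h import *
go([.562,.2922,.086])
E
```

```text
time: 17.12
ee_pos: [0.561, 0.2951, 0.1633]
tcp_rot: [-2.398, -2.029, 0.003]
wrist_force: [-0.3, -0.8, -0.1]
width: 0.092
t 17.1167 p [0.561  0.2951 0.1633] x [ 0.166  0.986 -0.001] y [ 0.986 -0.166 -0.002] z [-0.002 -0.001 -1.   ] w 0.092 F [-0.3 -0.8 -0.1] q [-0.61  0.5   0.11  1.66 -0.06  0.98 -0.64]
jaw -0.1664 roll 0 shift mm [-2.6  1.6 77.3]
```

```bash
python3 -m handwheel '[[1,-2.6,1.4,0,0],[1,0,0,25,0],[1,0,0,25,0],[1,0,0,27,0],[1,0,0,0,0],[1,0,0,0,0],[1,0,0,0,0]]'
python3 -m handwheel '[[0,0,0,0,0],[-0.2,0,0,0,0],[-1,0,0,0,0],[-1,0,0,0,0],[-1,0,0,0,0],[-1,0,0,0,0]]' 35
python3 - <<'E'
from h import *
go([.562,.2922,.086])
E
```

```text
time: 17.7
ee_pos: [0.5641, 0.2904, 0.0888]
tcp_rot: [2.402, 2.023, 0.002]
wrist_force: [0.5, 0.2, 1.0]
width: 0.0921
time: 18.2
ee_pos: [0.563, 0.2917, 0.0878]
tcp_rot: [-2.401, -2.026, -0.001]
wrist_force: [0.0, -0.3, -0.2]
width: 0.0566
t 18.2 p [0.563  0.2917 0.0878] x [0.168 0.986 0.   ] y [ 0.986 -0.168  0.   ] z [ 0.  0. -1.] w 0.0566 F [ 0.  -0.3 -0.2] q [-0.6   0.6   0.1   1.71 -0.08  0.84 -0.63]
jaw -0.1687 roll 0 shift mm [ 0.3 -1.1  1.8]
```

```bash
python3 -m handwheel '[[-1,0,0,1.5,0],[-1,0,0,0,0],[-1,0,0,0,0],[-1,0,0,0,0],[-1,0,0,0,0],[-1,0,0,0,0],[-1,0,0,0,0]]'
python3 -m handwheel '[[-1,0,0,0,0.08],[-1,0,0,0,0.08],[-1,0,0,0,0.08],[-1,0,0,0,0]]'
python3 - <<'E'
from h import *
go([.562,.2922,.086])
E
```

```text
time: 18.78
ee_pos: [0.5624, 0.2916, 0.0857]
tcp_rot: [-2.4, -2.026, 0.002]
wrist_force: [-2.7, 0.6, -0.0]
width: 0.0426
time: 19.12
ee_pos: [0.5623, 0.2916, 0.0857]
tcp_rot: [-2.628, -1.721, 0.002]
wrist_force: [-3.5, 0.5, 0.8]
width: 0.0425
t 19.1167 p [0.5623 0.2916 0.0857] x [ 0.4    0.917 -0.001] y [ 0.917 -0.4   -0.001] z [-0.001 -0.    -1.   ] w 0.0425 F [-3.5  0.5  0.8] q [-0.64  0.6   0.16  1.71 -0.12  0.84 -0.83]
jaw -0.4114 roll 0 shift mm [ 0.4 -0.5 -0.3]
```

```bash
python3 -m handwheel '[[-1,0,0,0,0.08],[-1,0,0,0,0.08],[-1,0,0,0,0.08],[-1,0,0,0,0.08],[-1,0,0,0,0.08],[-1,0,0,0,0.08],[-1,0,0,0,0.08],[-1,0,0,0,0.08],[-1,0,0,0,0.08],[-1,0,0,0,0]]'
python3 - <<'E'
from h import *
go([.562,.2922,.086])
cv2.imwrite('pics/w7.png',cv2.hconcat([cv2.resize(optics.read_camera(n),(400,300)) for n in('wrist','scene')]))
E
```

```text
time: 19.95
ee_pos: [0.5621, 0.2918, 0.0857]
tcp_rot: [-3.065, -0.688, 0.002]
wrist_force: [-4.7, 0.7, 1.4]
width: 0.0426
t 19.95 p [0.5621 0.2918 0.0857] x [ 0.904  0.428 -0.002] y [ 0.428 -0.904 -0.   ] z [-0.002 -0.    -1.   ] w 0.0426 F [-4.7  0.7  1.4] q [-0.77  0.62  0.34  1.72 -0.26  0.85 -1.44]
jaw -1.1289 roll 0 shift mm [ 0.1 -0.4 -0.3]
```

View pics/w7.png

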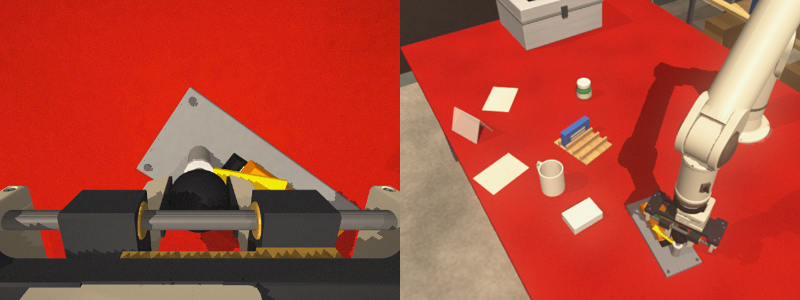

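The bar is following; in the wrist view it runs from the ball toward (285,190). By the turn so far about 0.42 rad remains.

```bash
python3 -m handwheel '[[-1,0,0,0,0.084],[-1,0,0,0,0.084],[-1,0,0,0,0.084],[-1,0,0,0,0.084],[-1,0,0,0,0.084],[-1,0,0,0,0],[-1,0,0,0,0]]'
python3 -m handwheel '[[0.3,0,0,0,0],[0.3,0,0,0,0],[1,0,0,0,0],[1,0,0,0,0],[1,0,0,0,0],[1,0,0,0,0],[1,0,0,-25,0],[1,0,0,-35,0],[1,0,0,-35,0],[1,-30,0,-30,0],[1,-40,0,-30,0],[1,-40,0,0,0]]'
python3 -m handwheel '[[1,-40,0,0,0],[1,-40,0,0,0],[1,-40,0,0,0],[1,-40,0,0,0],[1,0,0,0,0],[1,0,0,0,0]]'
python3 - <<'E'
from h import *
st()
im=optics.read_camera('top');cv2.imwrite('pics/t8.png',cv2.hconcat([cv2.resize(im[205:305,110:250],(560,400),interpolation=2),cv2.resize(optics.read_camera('scene')[150:450,240:500],(240,400))[:, :240]]))
E
```

```text
time: 20.63
ee_pos: [0.5621, 0.292, 0.0857]
tcp_rot: [-3.141, -0.042, 0.003]
wrist_force: [-5.9, 1.8, 0.3]
width: 0.0423
time: 21.63
ee_pos: [0.464, 0.2901, 0.2409]
tcp_rot: [-3.136, -0.031, -0.014]
wrist_force: [0.8, 0.7, 0.3]
width: 0.0921
time: 22.13
ee_pos: [0.2985, 0.2862, 0.2358]
tcp_rot: [-3.139, -0.041, 0.001]
wrist_force: [-0.5, -0.3, -0.1]
width: 0.092
t 22.1333 p [0.2985 0.2862 0.2358] x [ 1.     0.026 -0.   ] y [ 0.026 -1.    -0.002] z [-0.     0.002 -1.   ] w 0.092 F [-0.5 -0.3 -0.1] q [-1.27  0.02  0.45  2.12 -0.01  1.   -2.36]
```

View pics/t8.png

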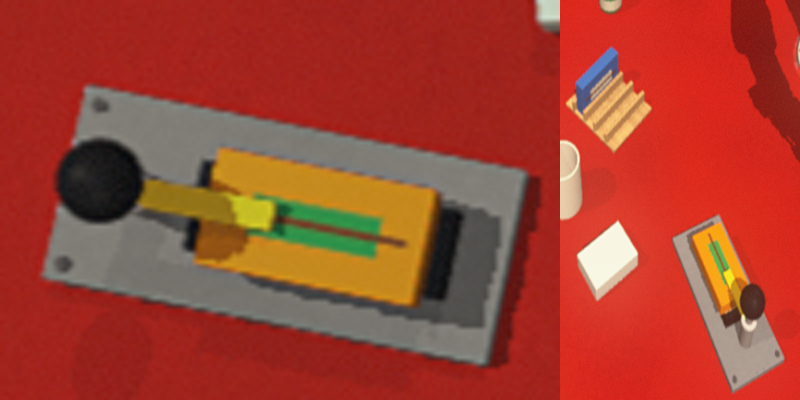

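The bar lies over the slab's middle line, from about (142,194) to a tip at (274,213). The slab's corners are (217,149), (440,188), (418,304) and (195,262).

Run:
```python
from h import *
A=lambda q:(110+(q[0]+.5)/4-.5,205+(q[1]+.5)/4-.5)
im=optics.read_camera('top')
m=cv2.inRange(cv2.cvtColor(im,cv2.COLOR_BGR2HSV),(24,150,70),(35,255,255)); m[:205]=0;m[305:]=0;m[:,:130]=0;m[:,185:]=0
k=max(cv2.findContours(m,0,1)[0],key=cv2.contourArea); P=np.array([w('top',q[0],.063)[:2] for q in k])
v=cv2.fitLine(P.astype(np.float32),cv2.DIST_L2,0,.001,.001).ravel()[:2]; print('bar fit n',len(k),'angle',np.arctan2(*v[::-1])%np.pi)
a,t=w('top',A((142,194)),.063)[:2],w('top',A((274,213.5)),.063)[:2]; d=a-t; print('bar hand',np.arctan2(d[1],d[0]))
b=w('top',A((99,180)),.105)[:2]; d=b-t; print('ball-tip',np.linalg.norm(d),np.arctan2(d[1],d[0]))
S=np.array([w('top',A(q),.054)[:2] for q in[(217,149),(440,188),(418,304),(195,262)]]); u=S[0]+S[3]-S[1]-S[2]
print('slab',S.mean(0),'ang',np.arctan2(u[1],u[0]),'bed 1.4056 c .5432 .1918')
P=np.array([w('top',A(q),.012)[:2] for q in[(85,86),(527,172),(490,366),(43,278)]]);u=P[0]+P[3]-P[1]-P[2]
print('plate ang',np.arctan2(u[1],u[0]),'bed',P.mean(0)-.025*u/np.linalg.norm(u));
```

```text
bar fit n 39 angle 1.0664587
bar hand 1.4507039676745654
ball-tip 0.08107075860196575 1.429061056501214
slab [0.54402232 0.19047822] ang 1.4178397356226966 bed 1.4056 c .5432 .1918
plate ang 1.4042596604701858 bed [0.54284311 0.1921051 ]
```

```bash
python3 -c "
from cell import ticket
print(ticket.hand_in())"
```

```text
the job is handed in; nothing more can be done
None
```

The job is handed in at about 22 s of the 58 s allowed; the hand-in gave no verdict. I took the amber slab from the rack, stood it on the table and let go. I tipped it flat with the shut fingers, picked it up across its width and set it on the lit bed. Then I turned the ball knob by about 1.38 rad and backed the arm away.

**Last checks:**
- **Slab position:** it lies flat and is centred to within about 1 mm of the lugs in the wrist view. In the top view it is about 2 mm from the bed's middle and about 0.013 rad off the bed's line.
- **Yellow bar:** two hand-read measurements put it about 0.02 to 0.045 rad from the bed's line, against the 0.15 rad allowed. The angle I turned the ball also brings the knob to about 0 from its measured start of 1.378.
- **Other things:** the blue slab and white box look unmoved in the last picture, where the mug and jar show only in part. Both looked in place in the full view during the turn. I did not re-measure any of them. The gripper is open and clear of everything.

**Disagreements:**
- **Bar angle:** an automatic colour fit gave 1.07 rad, against 1.43 to 1.45 by hand and 1.41 for the bed. I set it aside, thinking the colour mask had picked up more than the bar, but I did not re-run it.
- **Cameras:** the top and wrist cameras differ by about 2.5 mm on where the stage is. That is within calibration, and I placed the slab by the wrist view.
- **Ball grip:** the fingers read 42.5 mm across the 44 mm ball, so the grip may have been slightly off centre, but the bar followed the turn with no sign of slipping.

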